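Screwdrivers home into their cut-outs

TASK

Three screwdrivers are lying loose on the bench beside a drawer pan with three blue-and-white tool inserts. Put every screwdriver into the insert whose recess is cut to its size - the long wooden-handled one in the long recess, the red one in the medium, the short yellow one in the short - each with its handle in the wide end and lying down flat on the recess's floor, and let go. Leave the file and the pliers where they are.

Things in the scene. Friction and masses are not known exactly. Their poses are not given: they have to be found in the camera images.
- driver_wood: longest screwdriver, 239 mm long, wooden handle 32 mm wide, 28 high, 95 long, steel shaft 7 mm thick; loose, lying level on its handle. Origin midway along the whole length, at the handle's underside. Tool along its y: handle from y = +24 to +120 mm, tip at -119; axis 14 mm above the origin. About 70 g, balance point y = +63 mm: grip the handle across (along its x) there
- driver_red: middle screwdriver, 209 mm long, red handle 27 mm wide, 24 high, 85 long, steel shaft 6 mm thick; loose, lying level on its handle. Origin midway along the whole length, at the handle's underside. Tool along its y: handle from y = +20 to +104 mm, tip at -104; axis 12 mm above the origin. About 70 g, balance point y = +55 mm: grip the handle across (along its x) there
- driver_yellow: shortest screwdriver, 164 mm long, yellow handle 25 mm wide, 22 high, 75 long, steel shaft 5 mm thick; loose, lying level on its handle. Origin midway along the whole length, at the handle's underside. Tool along its y: handle from y = +7 to +82 mm, tip at -82; axis 11 mm above the origin. About 70 g, balance point y = +42 mm: grip the handle across (along its x) there
- insert_long: fixed blue board with white 253 mm recess (longest of three like boards in a grey pan): 42 mm wide for the handle at +y, 16 mm shaft slot to -y; 50 mm finger groove right across at y = +63, as deep. Board x 82, y 270, z 24 mm; next board or 14 mm rim 3 mm beside. Origin: middle of recess, underside of board; floor at z = 6. Tool home: same x, y and heading, origin 6 mm above this, 10 mm proud
- insert_medium: fixed blue board with white 223 mm recess (middle of three like boards in a grey pan): 37 mm wide for the handle at +y, 16 mm shaft slot to -y; 50 mm finger groove right across at y = +55, as deep. Board x 82, y 270, z 24 mm; next board or 14 mm rim 3 mm beside. Origin: middle of recess, underside of board; floor at z = 6. Tool home: same x, y and heading, origin 6 mm above this, 6 mm proud
- insert_short: fixed blue board with white 178 mm recess (shortest of three like boards in a grey pan): 35 mm wide for the handle at +y, 16 mm shaft slot to -y; 50 mm finger groove right across at y = +42, as deep. Board x 82, y 270, z 24 mm; next board or 14 mm rim 3 mm beside. Origin: middle of recess, underside of board; floor at z = 6. Tool home: same x, y and heading, origin 6 mm above this, 4 mm proud
- flat_file: flat file with a wooden handle, 225 mm long, 26 mm wide, 23 mm high, lying loose behind the screwdrivers, roughly crosswise; not a screwdriver (flat grey blade). Leave it. Origin at mid length on its underside, tool along its y, handle to +y
- pliers_blue: pliers with blue grips, 166 mm long, 52 mm wide, 11 mm high, lying loose behind the drawer pan. Leave them. Origin at mid length on the underside, tool along its y, grips to +y

How it is judged:
At the end, for the whole second after the job is handed in: Each screwdriver lies at rest in its own recess (wooden in insert_long, red in insert_medium, yellow in insert_short): origin within 18 mm sideways and 12 mm lengthwise of the insert's and 2 to 16 mm above it (home: 6 mm), long axis within 0.1 rad of the recess's (x of driver_wood in the frame of insert_long between -0.018 and 0.018 m and y of driver_wood in the frame of insert_long between -0.012 and 0.012 m and z of driver_wood in the frame of insert_long between 0.002 and 0.016 m and angle between the y axis of driver_wood and the y axis of insert_long, either way round below 0.1 rad and linear speed of each of driver_wood, driver_red, driver_yellow below 0.03 m/s and x of driver_red in the frame of insert_medium between -0.018 and 0.018 m and y of driver_red in the frame of insert_medium between -0.012 and 0.012 m and z of driver_red in the frame of insert_medium between 0.002 and 0.016 m and angle between the y axis of driver_red and the y axis of insert_medium, either way round below 0.1 rad and x of driver_yellow in the frame of insert_short between -0.018 and 0.018 m and y of driver_yellow in the frame of insert_short between -0.012 and 0.012 m and z of driver_yellow in the frame of insert_short between 0.002 and 0.016 m and angle between the y axis of driver_yellow and the y axis of insert_short, either way round below 0.1 rad); the robot touches nothing.
It fails at once if the file is pushed more than 25 mm away (distance of flat_file from where it was at the start of the episode above 0.025 m).
It fails at once if the pliers are pushed more than 25 mm away (distance of pliers_blue from where it was at the start of the episode above 0.025 m).
It also fails if it takes over 90 s, if anything falls off the work surface, if the arm or the gripper's body presses on something with over 40 N, if the wrist force passes 120 N, or if a joint passes its speed limit or range.

ROBOT

A 6-joint arm with a two-finger parallel gripper is mounted at the origin on a cart in front of the work surface, level with it; the furniture and walls round the work are solid. World frame = base frame: x ahead of the robot, y to its left, z up, the work surface at z = 0. Lengths are in m, angles in rad, forces in N, time in s.
With the tool pointing down it reaches from about 0.35 to 0.975 m from the base axis. Payload 7.1 kg.
Tool frame: the origin (TCP) lies on the centre line of the jaws, within the pads' length; the fingertips stand 25 mm ahead of it and the grasp point (between the pads) lies 6 mm ahead of it; z points along the fingers, y is the line along which they close (so a half turn about z gives the same grasp; the last joint's range is limited). The gripper opens to 88 mm and grips with 3 to 60 N. Pads are 20 mm wide; open, the fingers measure 115 mm over their backs; the gripper's body (75 mm by 178 mm) begins 61 mm behind the grasp point.
Start: joints at [-1.232, 0.423, 1.63, -0, 1.089, -0.019], TCP at [0.219, -0.585, 0.248] pointing down, gripper open.
Joint ranges: [-3, 3], [-0.9, 2.11], [0.09, 2.58], [-1.31, 4.45], [0.11, 2.69], [-2.54, 2.54]. Speed limits (rad/s): [2.39, 2.39, 3.01, 3.14, 3.14, 3.14].

INTERFACE

Orientations are given as a 3x3 rotation matrix whose columns are the frame's x, y, z axes.
In Python, from station import * gives the robot as it stands.
- The arm moves only by the shell command python3 -m creep 'ROWS' [FORCE]. ROWS is JSON, a list of rows, each a list of 3 entries, a list of its own where there are three numbers: the shift along the tool's x, y, z as a fraction of full scale, then the turn, a rotation vector about the tool's x, y, z as a fraction of full scale, then the opening, from 0 (shut) to 1 (fully open). In form: [[[dx, dy, dz], [rx, ry, rz], gripper], ...]. A call has 1 to 5 rows; each row is the pose to reach, as a shift and turn from the pose commanded when the call began, along the tool's axes at that moment, turning the shorter way round; what a row does not reach only later rows make up. Full scale, the value 1, is 0.1 m for a shift and pi rad for a turn. A row lasts 1/8 s, in which the tool goes at most 62.5 mm and 10.7 degrees, less where a joint would pass 70% of its speed; a pose out of reach is approached as far as the arm can. A call with a number of a shift or a turn outside -1 to 1 is refused whole. A call with a gripper value outside its range is refused whole. The fingers move at their own pace and stop on an object; FORCE is the grip in N (left out, the last holds). Time passes only in rows, so rows that repeat a pose let the fingers close. It gives the time, the measured TCP pose, the force, the opening and the grip force at its end, in the units of the state.
- state(): the state, without advancing time (a new reading comes with each control period).
- get_image(name): name is "scene" or "top" or "wrist"; returns (picture, depth): 384x512x3 uint8, blue, green, red; 384x512 float32, m along the optical axis (not along the pixel's ray), 0 where there is no reading.
- camera_info(name): a dict with "fx", "fy", "cx", "cy" (pixels), "T" (4x4, takes a point from camera to world coordinates). Camera axes: x right, y down, z forward; pixel columns grow to the right and rows downward; lengths in m; the calibration is good to about 2 mm. A picture is of the moment at which its call begins: read the wrist's pose just before it. camera_info takes no time and is no camera call; for the wrist camera it gives the pose at the moment of the call.
- finish_job(): hands the job in; it is judged then, once.
The state is a dict: "t": time; "joint_pos": joint angles; "qvel": joint speeds; "tau": joint torques, N m; "ee_pos": TCP position; "tool_rot": TCP orientation; "force": force on the tool from outside, world axes, zero at the start; "torque": the same for the moment, N m; "grip_width": opening from 0.0 (shut) to 1.0 (fully open); "grasp_force": force on a finger pad.
Only numpy, scipy, OpenCV 4.12 (cv2) and the standard library are available. Lean on these libraries where they do the work, as an engineer would, in place of code of your own. Each camera call takes 0.05 s, during which the arm holds its last target. There are 200 camera calls.

## Working session

There is one attempt and no reset: what is moved stays moved. The work goes in short steps, Python scripts to look and compute and a shell command to move; the robot and the scene stay as the last step left them, time stands still between calls to the robot, and variables do not carry over. Pictures are saved under pics/ and viewed, at most 14 in all, crops included, and the job is handed in when it is done.

```bash
ls; mkdir -p pics; python3 - <<'E'
from station import *
import cv2,numpy as np
np.set_printoptions(precision=4,suppress=True)
for n in ("top","scene"):
    im,d=get_image(n); cv2.imwrite(f"pics/{n}0.png",im); np.savez(f"pics/{n}0.npz",im=im,d=d)
    c=camera_info(n); print(n,c)
print(state())
E
```

```text
pics
top {'fx': 438.5029985290452, 'fy': 438.5029985290452, 'cx': 255.57740919880263, 'cy': 189.8334750025144, 'T': array([[ 0.0006, -0.9954,  0.0962,  0.5393],
       [-1.    , -0.0009, -0.0036, -0.0879],
       [ 0.0037, -0.0962, -0.9954,  1.2831],
       [ 0.    ,  0.    ,  0.    ,  1.    ]])}
scene {'fx': 492.9952327869898, 'fy': 492.9952327869898, 'cx': 256.08767867398967, 'cy': 185.44999411470025, 'T': array([[-0.6546, -0.5841,  0.4799,  0.0944],
       [-0.7559,  0.5156, -0.4035,  0.4224],
       [-0.0117, -0.6268, -0.7791,  0.9697],
       [ 0.    ,  0.    ,  0.    ,  1.    ]])}
{'t': 0.1, 'joint_pos': array([-1.232 ,  0.4238,  1.6306, -0.    ,  1.0886, -0.019 ]), 'qvel': array([-0.0008, -0.0021, -0.0026, -0.0018,  0.0005, -0.0006]), 'tau': array([ -0.0003, -54.5616, -27.4324,   0.0645,   0.0187,  -0.0001]), 'ee_pos': array([ 0.2187, -0.585 ,  0.247 ]), 'tool_rot': array([[ 0.9367,  0.3502, -0.0005],
       [ 0.3502, -0.9367,  0.0013],
       [ 0.    , -0.0014, -1.    ]]), 'force': array([-0.1126, -0.0869,  0.4096]), 'torque': array([ 0.0339,  0.0128, -0.0114]), 'grasp_force': 0.0, 'grip_width': 0.997635433271335}
```

View pics/top0.png

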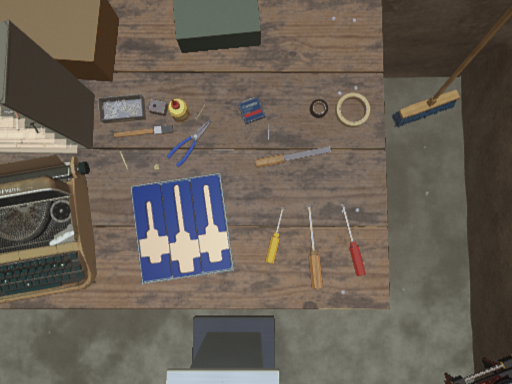

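View pics/scene0.png

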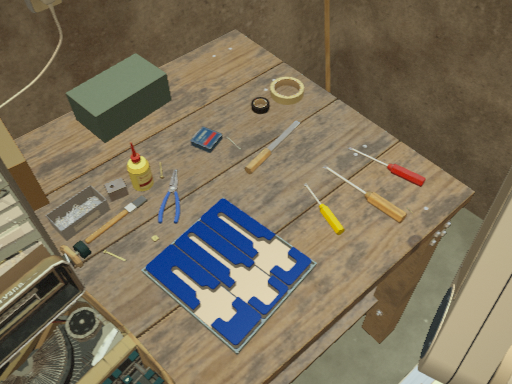

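Top view (up = +x, right = −y): the inserts are short (153,235), long (182,230) and medium (212,225). The drivers are yellow (274,240), wood (315,255) and red (354,245), all with handles toward the robot, as in the recesses. Now to measure.

```bash
cat > h.py <<'E'
import cv2,numpy as np
from station import *
np.set_printoptions(precision=4,suppress=True)
def ray(c,uv,z):
    uv=np.atleast_2d(uv).astype(float)
    d=np.c_[(uv[:,0]-c['cx'])/c['fx'],(uv[:,1]-c['cy'])/c['fy'],np.ones(len(uv))]@c['T'][:3,:3].T
    o=c['T'][:3,3]; return o+d*((z-o[2])/d[:,2])[:,None]
def pts(c,uv,d):
    uv=np.atleast_2d(uv); z=d[uv[:,1],uv[:,0]]
    P=np.c_[(uv[:,0]-c['cx'])/c['fx']*z,(uv[:,1]-c['cy'])/c['fy']*z,z]
    return P@c['T'][:3,:3].T+c['T'][:3,3]
def sel(m): v,u=np.nonzero(m); return np.c_[u,v]
def big(m,k=1):
    n,l,s,_=cv2.connectedComponentsWithStats(m.astype(np.uint8)); o=np.argsort(-s[1:,4])[:k]+1
    return [l==i for i in o]
E
cat > m.py <<'E'
from h import *
c=camera_info("top"); f=np.load("pics/top0.npz"); im,d=f['im'],f['d']
hsv=cv2.cvtColor(im,cv2.COLOR_BGR2HSV); H,S,V=[hsv[...,i].astype(int) for i in range(3)]
def box(u0,u1,v0,v1):
    m=np.zeros(H.shape,bool); m[v0:v1,u0:u1]=1; return m
R=box(120,245,165,295)
blue=(H>100)&(H<130)&(S>120)&R
uv=sel(blue); P=pts(c,uv,d); print("blue z",np.percentile(P[:,2],[5,50,95]))
white=(S<90)&(V>170)&R
ws=big(white,3)
ztop=.024
Q=ray(c,sel(blue|sum(ws).astype(bool)),ztop)[:,:2].astype(np.float32)
r=cv2.minAreaRect(Q); print("pan rect",r)
for w in ws:
    uv=sel(w); print("white n",len(uv),"z",np.percentile(pts(c,uv,d)[:,2],[5,50,95]))
    for z in (.006,.024):
        q=ray(c,uv,z)[:,:2].astype(np.float32); rr=cv2.minAreaRect(q); print(z,rr)
    # slot/handle axis: narrow rows of mask -> midline
    rows=np.unique(uv[:,1]); mid=np.array([[uv[uv[:,1]==k,0].mean(),k,np.ptp(uv[uv[:,1]==k,0])+1] for k in rows])
    s=mid[mid[:,2]<8][2:-2]; q=ray(c,s[:,:2],.015)[:,:2]; l=cv2.fitLine(q.astype(np.float32),cv2.DIST_L2,0,.01,.01).ravel(); print("slot line",l, "ends rows",rows[[0,-1]],"top/bot mids",mid[0],mid[-1])
for n,b,hm,za,hl,L in (("yellow",(262,290,203,268),(H>20)&(H<32)&(S>180)&(V>120),.011,.075,.164),("wood",(300,328,202,295),(H>8)&(H<22)&(S>110)&(V>150),.014,.095,.239),("red",(340,370,200,282),((H<6)|(H>174))&(S>150)&(V>100),.012,.085,.209)):
    m=big(hm&box(*b))[0]; uv=sel(m); P=ray(c,uv,za)[:,:2]; 
    rr=cv2.minAreaRect(P.astype(np.float32)); hc=np.array(rr[0]); print(n,len(uv),"handle rect",rr,"zmax",np.percentile(pts(c,uv,d)[:,2],[50,98]))
    # shaft: bright grey pixels
    sm=box(*b)&~cv2.dilate(m.astype(np.uint8),np.ones((3,3))).astype(bool)&(S<60)&(V>110)
    sm=big(cv2.dilate(sm.astype(np.uint8),np.ones((3,3))))[0]&sm
    su=sel(sm); A=ray(c,su,za)[:,:2]; ax=np.array(cv2.fitLine(np.r_[A].astype(np.float32),cv2.DIST_L2,0,.01,.01).ravel()[:2])
    dv=hc-A.mean(0); dv/=np.linalg.norm(dv); 
    t=np.r_[A,P]@dv; print("  shaft n",len(su),"dir handle",dv,"yaw(y axis)",np.arctan2(dv[1],dv[0]),"fit",ax,"length",np.ptp(t),"origin by handle",hc-dv*(L/2-hl/2),"by mid",hc+dv*((t.max()+t.min())/2-hc@dv))
E
python3 m.py
```

```text
blue z [0.0219 0.0261 0.0304]
pan rect ((0.5803775787353516, 0.12325450778007507), (0.32420656085014343, 0.255035400390625), 8.473980903625488)
white n 1928 z [0.0036 0.0081 0.0127]
0.006 ((0.551089346408844, 0.07090913504362106), (0.25131601095199585, 0.16766637563705444), 0.05720585957169533)
0.024 ((0.5509225726127625, 0.0686706155538559), (0.247773677110672, 0.16530326008796692), 0.05683956667780876)Traceback (most recent call last):
  File "m.py", line 20, in <module>
    s=mid[mid[:,2]<8][2:-2]; q=ray(c,s[:,:2],.015)[:,:2]; l=cv2.fitLine(q.astype(np.float32),cv2.DIST_L2,0,.01,.01).ravel(); print("slot line",l, "ends rows",rows[[0,-1]],"top/bot mids",mid[0],mid[-1])
                                                            ~~~~~~~~~~~^^^^^^^^^^^^^^^^^^^^^^^^^^^^^^^^^^^^^^^^^^^^
cv2.error: OpenCV(4.12.0) /io/opencv/modules/imgproc/src/linefit.cpp:50: error: (-215:Assertion failed) count > 0 in function 'fitLine2D_wods'
```

```bash
python3 - <<'E'
s=open('m.py').read()
a=s.index("white=("); b=s.index('for n,b,hm')
new='''white=(S<110)&(V>150)&R
allm=big(cv2.morphologyEx((blue|white).astype(np.uint8),cv2.MORPH_OPEN,np.ones((7,7)))>0)[0]
Q=ray(c,sel(allm),.024)[:,:2].astype(np.float32)
r=cv2.minAreaRect(Q); print("pan rect (want .270 x .252)",r)
B=cv2.boxPoints(r); i=np.argmin([abs(np.linalg.norm(B[k]-B[k-1])-r_) for r_ in [max(r[1])] for k in range(4)])
y=B[i]-B[i-1]; y=y/np.linalg.norm(y); y=-y*np.sign(y[0]); x=np.array([y[1],-y[0]]); C=np.array(r[0])
print("board y",y,"x",x,"yaw",np.arctan2(y[1],y[0]))
uv=sel(white&allm)
for k in (-1,0,1):
    for z in (.006,.024):
        q=ray(c,uv,z)[:,:2]-C; X=q@x-k*.085; Y=q@y; g=abs(X)<.036; X=X[g];Y=Y[g]
        sl=(Y<-.03)&(abs(X)<.02)&(Y>-.085+.03*(k==9)); 
        p=np.polyfit(Y[sl],X[sl],1) if sl.sum()>5 else None
        cen=C+k*.085*x
        print(k,"z",z,"Y ext",np.percentile(Y,[.3,99.7]),"len",np.ptp(Y),"midY",(Y.max()+Y.min())/2,"slotfit",p,"board centre",cen)
'''
open('m.py','w').write(s[:a]+new+s[b:])
E
python3 m.py
```

```text
blue z [0.0219 0.0261 0.0304]
pan rect (want .270 x .252) ((0.5632802248001099, 0.07534313201904297), (0.26768672466278076, 0.16496120393276215), 5.61143684387207)
board y [-0.9952 -0.0978] x [-0.0978  0.9952] yaw -3.0436547
-1 z 0.006 Y ext [0.0084 0.1102] len 0.10379810556911376 midY 0.060041835622255374 slotfit None board centre [ 0.5716 -0.0092]
-1 z 0.024 Y ext [0.0088 0.1091] len 0.10233513469182995 midY 0.05975715244281861 slotfit None board centre [ 0.5716 -0.0092]
0 z 0.006 Y ext [0.0067 0.1325] len 0.12680227592860208 midY 0.06957123112299142 slotfit None board centre [0.5633 0.0753]
0 z 0.024 Y ext [0.0089 0.1311] len 0.12501507532566505 midY 0.06915223693643889 slotfit None board centre [0.5633 0.0753]
1 z 0.006 Y ext [0.0159 0.1304] len 0.1151711465799373 midY 0.07314688282041638 slotfit None board centre [0.555  0.1599]
1 z 0.024 Y ext [0.0182 0.1289] len 0.11327185743282546 midY 0.07253948090505613 slotfit None board centre [0.555  0.1599]
yellow 8 handle rect ((0.5113992094993591, -0.15511029958724976), (0.0027927046176046133, 0.017372572794556618), 75.641357421875) z
[... 163 characters left out ...]
5559 -0.1533] by mid [ 0.5512 -0.1535]
wood 64 handle rect ((0.42926356196403503, -0.27482500672340393), (0.09082525223493576, 0.006385914050042629), 5.212542533874512) zmax [0.023  0.0319]
  shaft n 504 dir handle [-0.9934 -0.1148] yaw(y axis) -3.0265580758498616 fit [0.9985 0.0549] length 0.24688006318071937 origin by handle [ 0.5008 -0.2666] by mid [ 0.5068 -0.2659]
red 107 handle rect ((0.4636857807636261, -0.37572523951530457), (0.09457118809223175, 0.01705683022737503), 6.718077659606934) zmax [0.0192 0.0263]
  shaft n 413 dir handle [-1.      0.0053] yaw(y axis) 3.136267047210701 fit [0.994  0.1097] length 0.21520989523642975 origin by handle [ 0.5257 -0.3761] by mid [ 0.5252 -0.3761]
```

```bash
python3 - <<'E'
from h import *
im=np.load("pics/top0.npz")['im']; h=cv2.cvtColor(im,cv2.COLOR_BGR2HSV)
for n,(u,v) in dict(yel=(272,252),yel2=(270,256),wood=(316,268),wood2=(317,280),red=(357,262),blue=(145,200),blue2=(224,260),white=(153,250),white2=(150,220),slot=(182,210),bg=(295,250),bg2=(335,240),shaftw=(312,225),shafty=(279,220),shaftr=(348,222)).items(): print(n,h[v,u],h[v,u-3:u+4].tolist() if 'sha' in n else '')
a=cv2.resize(im[165:300,120:380],None,fx=3,fy=3,interpolation=cv2.INTER_CUBIC); cv2.imwrite("pics/crop.png",a)
E
```

```text
yel [ 25 149 198] 
yel2 [ 24 149 198] 
wood [ 15 107 155] 
wood2 [ 15 107 153] 
red [  1 143 161] 
blue [113 162 135] 
blue2 [113 132 147] 
white [ 17  50 220] 
white2 [ 18  50 225] 
slot [116 114 141] 
bg [ 14  73 132] 
bg2 [ 14  84 133] 
shaftw [  8  47 120] [[14, 59, 90], [30, 21, 192], [109, 10, 196], [8, 47, 120], [13, 83, 98], [14, 81, 98], [16, 78, 95]]
shafty [107  12 194] [[14, 47, 114], [14, 57, 117], [11, 44, 128], [107, 12, 194], [21, 38, 160], [16, 56, 132], [13, 56, 133]]
shaftr [ 17  39 151] [[13, 58, 118], [17, 56, 160], [120, 17, 199], [17, 39, 151], [14, 54, 118], [14, 52, 122], [13, 51, 125]]
```

View pics/crop.png

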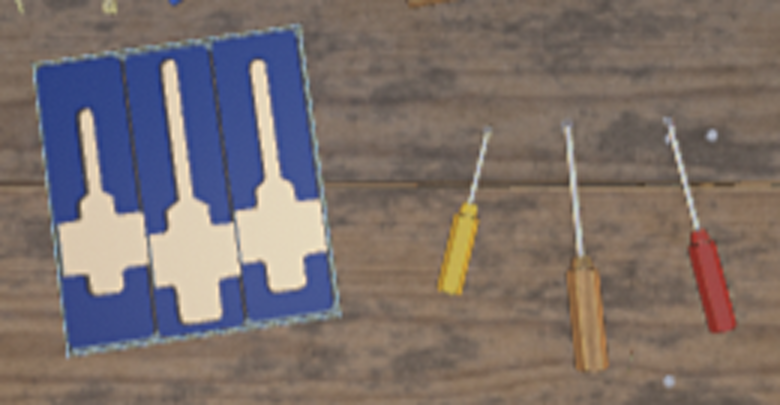

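The crop shows the insert and driver outlines clearly. My saturation thresholds were too strict, so I'm loosening them.

```bash
sed -i 's/(S>120)&R/(S>75)\&(V<190)\&R/; s/(S<110)&(V>150)&R/(S<75)\&(V>185)\&R/; s/MORPH_OPEN,np.ones((7,7))/MORPH_CLOSE,np.ones((3,3))/; s/&(S>180)&(V>120)/\&(S>105)\&(V>120)/; s/(H>8)&(H<22)&(S>110)&(V>150)/(H>8)\&(H<22)\&(S>94)\&(V>138)/; s/(S>150)&(V>100)/(S>100)\&(V>100)/; s/(S<60)&(V>110)/(S<40)\&(V>145)/' m.py
sed -i 's/m=big(hm&box(\*b))\[0\]/m=big(cv2.morphologyEx((hm\&box(*b)).astype(np.uint8),cv2.MORPH_CLOSE,np.ones((3,3))))[0]/' m.py
python3 m.py
```

```text
blue z [0.0217 0.0261 0.0304]
pan rect (want .270 x .252) ((0.5533515214920044, 0.12159876525402069), (0.27296462655067444, 0.25397899746894836), 8.535204887390137)
board y [-0.9889 -0.1484] x [-0.1484  0.9889] yaw -2.9926252
-1 z 0.006 Y ext [-0.1095  0.1091] len 0.2223080412183724 midY -0.00108849069273919 slotfit [-0.0003  0.0009] board centre [0.566  0.0375]
-1 z 0.024 Y ext [-0.1074  0.1082] len 0.2191747452077633 midY -0.0004388379400887335 slotfit [-0.0121 -0.0015] board centre [0.566  0.0375]
0 z 0.006 Y ext [-0.1219  0.126 ] len 0.25190501669327225 midY 0.0011997976707881705 slotfit [-0.0052  0.0015] board centre [0.5534 0.1216]
0 z 0.024 Y ext [-0.1196  0.1248] len 0.24835456939711673 midY 0.0018171983971004418 slotfit [ 0.0022 -0.0011] board centre [0.5534 0.1216]
1 z 0.006 Y ext [-0.0849  0.086 ] len 0.1738274714782715 midY -0.00043844446344706856 slotfit [-0.006   0.0021] board centre [0.5407 0.2057]
1 z 0.024 Y ext [-0.083   0.0855] len 0.17137747947648813 midY 0.0002020462847802107 slotfit [ 0.0011 -0.0015] board centre [0.5407 0.2057]
yellow 212 handle rect ((0.496164
[... 262 characters left out ...]
.5394 -0.1527] by mid [ 0.5299 -0.1504]
wood 343 handle rect ((0.4333743453025818, -0.26300910115242004), (0.10573719441890717, 0.030035527423024178), 5.423325061798096) zmax [0.0262 0.033 ]
  shaft n 75 dir handle [-0.9962 -0.0873] yaw(y axis) -3.054147357323859 fit [0.996  0.0898] length 0.23246871008542985 origin by handle [ 0.5051 -0.2567] by mid [ 0.4965 -0.2575]
red 305 handle rect ((0.4648701846599579, -0.38265079259872437), (0.09738021343946457, 0.02662602998316288), 13.077173233032227) zmax [0.0219 0.0284]
  shaft n 60 dir handle [-0.9713 -0.2378] yaw(y axis) -2.901479729507047 fit [0.9677 0.252 ] length 0.20330719730884772 origin by handle [ 0.5251 -0.3679] by mid [ 0.5163 -0.3701]
```

Heights and sizes check out: pan rectangle 273×254 mm and recess lengths 252, 222 and 174 mm, with the pan lifting the boards about 2 mm. Next, a helper that turns goals into tool-axis fractions, used first for red.

```bash
cat >> h.py <<'E'
from scipy.spatial.transform import Rotation as Ro
def plan(p,yaw):
    "print turn first (current axes), then shift in the axes after that turn"
    s=state(); R=s['tool_rot']; c,n=np.cos(yaw),np.sin(yaw)
    G=np.array([[c,n,0],[n,-c,0],[0,0,-1.]])
    print("at",s['ee_pos'],"t",round(s['t'],2),"turn",Ro.from_matrix(R.T@G).as_rotvec()/np.pi,"shift now-axes",R.T@(np.array(p)-s['ee_pos'])/.1,"after-turn axes",G.T@(np.array(p)-s['ee_pos'])/.1)
E
python3 -c "
from h import *
plan((.4671,-.3822,.14),.240)"
```

```text
at [ 0.2187 -0.585   0.247 ] t 0.1 turn [-0.0004  0.      0.0375] shift now-axes [ 3.0366 -1.0283  1.0714] after-turn axes [ 2.8945 -1.3794  1.07  ]
```

```bash
python3 -m creep '[[[0,0,0],[0,0,0.0375],1],[[0,0,0],[0,0,0.0375],1]]'; python3 -m creep '[[[0.48,-0.23,0.1],[0,0,0],1],[[0.965,-0.46,0.3],[0,0,0],1],[[0.965,-0.46,0.3],[0,0,0],1]]'; python3 -m creep '[[[0.48,-0.23,0.1],[0,0,0],1],[[0.965,-0.46,0.3],[0,0,0],1],[[0.965,-0.46,0.3],[0,0,0],1]]'; python3 -m creep '[[[0.48,-0.23,0.2],[0,0,0],1],[[0.965,-0.46,0.47],[0,0,0],1],[[0.965,-0.46,0.47],[0,0,0],1],[[0.965,-0.46,0.47],[0,0,0],1]]'
python3 - <<'E'
from h import *
plan((.4671,-.3822,.14),.240)
c=camera_info("wrist"); im,d=get_image("wrist"); cv2.imwrite("pics/w1.png",im); np.savez("pics/w1.npz",im=im,d=d,**c); print(c['T'],c['fx'])
E
```

```text
t: 0.35
ee_pos: [0.2188, -0.5851, 0.2473]
tool_rot: [[0.971, 0.239, -0.0], [0.239, -0.971, 0.001], [-0.0, -0.001, -1.0]]
force: [0.2, 0.3, -0.0]
grip_width: 0.996
grasp_force: 0.0
t: 0.72
ee_pos: [0.3032, -0.5148, 0.216]
tool_rot: [[0.97, 0.244, -0.002], [0.244, -0.97, 0.004], [-0.001, -0.004, -1.0]]
force: [-0.2, 0.5, 0.6]
grip_width: 1.003
grasp_force: 0.0
t: 1.1
ee_pos: [0.3856, -0.4484, 0.1866]
tool_rot: [[0.97, 0.243, -0.001], [0.243, -0.97, 0.002], [-0.001, -0.002, -1.0]]
force: [-0.2, 0.1, 0.1]
grip_width: 1.003
grasp_force: 0.0
t: 1.6
ee_pos: [0.4667, -0.384, 0.1412]
tool_rot: [[0.971, 0.238, 0.0], [0.238, -0.971, -0.001], [-0.0, 0.001, -1.0]]
force: [1.2, -0.3, 0.5]
grip_width: 1.003
grasp_force: 0.0
at [ 0.4667 -0.384   0.1412] t 1.6 turn [0.0003 0.     0.0001] shift now-axes [ 0.008  -0.0163  0.0122] after-turn axes [ 0.008  -0.0163  0.0122]
[[ 0.2385 -0.9248 -0.2965  0.5482]
 [-0.9711 -0.2267 -0.0742 -0.364 ]
 [ 0.0014  0.3057 -0.9521  0.2781]
 [ 0.      0.      0.      1.    ]] 293.6014221568128
```

View pics/w1.png

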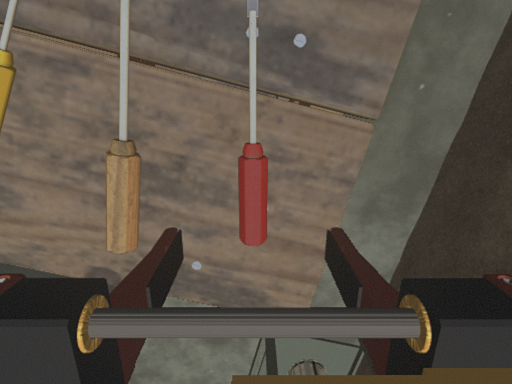

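Red handle spans (253,143)–(253,245), wood handle (122,140)–(122,252). Refining both by ray casting.

```bash
cat > w.py <<'E'
from h import *
SP=dict(red=(.012,.085,.209,.055),wood=(.014,.095,.239,.063),yellow=(.011,.075,.164,.042))
def drv(f,n,b,z0=0):
    c={k:f[k] for k in('fx','fy','cx','cy','T')}; im=f['im']
    H,S,V=[x.astype(int) for x in cv2.split(cv2.cvtColor(im,cv2.COLOR_BGR2HSV))]
    hm={'red':((H<6)|(H>174))&(S>100)&(V>80),'yellow':(H>20)&(H<32)&(S>105)&(V>110),'wood':(H>8)&(H<22)&(S>92)&(V>130)}[n]
    za,hl,L,g=SP[n]; za+=z0
    B=np.zeros(H.shape,bool); B[b[2]:b[3],b[0]:b[1]]=1
    m=big(cv2.morphologyEx((hm&B).astype(np.uint8),cv2.MORPH_OPEN,np.ones((3,3))))[0]
    rr=cv2.minAreaRect(ray(c,sel(m),za)[:,:2].astype(np.float32)); hc=np.array(rr[0])
    sm=B&~cv2.dilate(m.astype(np.uint8),np.ones((5,5))).astype(bool)&(S<35)&(V>130)
    sm=big(cv2.morphologyEx(sm.astype(np.uint8),cv2.MORPH_CLOSE,np.ones((5,5))))[0]&sm
    A=ray(c,sel(sm),za)[:,:2]; P=ray(c,sel(m),za)[:,:2]
    dv=hc-A.mean(0); dv/=np.linalg.norm(dv)
    butt=np.percentile(P@dv,99.8); tip=(A@dv).min()
    org=hc+dv*(butt-L/2-hc@dv)
    print(n,"handle",rr[1],"len",butt-tip,"tool yaw",np.arctan2(-dv[1],-dv[0]),"origin",org,"grip",org+dv*g,"butt px row",sel(m)[:,1].max())
    return dv,org
E
python3 - <<'E'
from w import *
f=np.load("pics/w1.npz")
drv(f,'red',(225,285,0,262)); drv(f,'wood',(95,150,0,262))
E
```

```text
red handle (0.10150311887264252, 0.02687436155974865) len 0.21416289595359106 tool yaw 0.2426229821049314 origin [ 0.5137 -0.3718] grip [ 0.4603 -0.385 ] butt px row 245
wood handle (0.10090216249227524, 0.028624439612030983) len 0.22334235562554644 tool yaw 0.09965731159258231 origin [ 0.4927 -0.2584] grip [ 0.43   -0.2646] butt px row 252
```

The wrist view overstates the butt by about 6 mm, because it sees the handle's top edge at a slant. Corrected, it agrees with the top view. Going down to grip red.

```bash
python3 -m creep '[[[0,0,0.35],[0,0,0.001],1],[[0,0,0.7],[0,0,0.001],0.8],[[0,0,0.85],[0,0,0.001],0.7],[[0,0,0.85],[0,0,0.001],0.7]]'; python3 -m creep '[[[0,0,0.15],[0,0,0],0.7],[[0,0,0.275],[0,0,0],0.7],[[0,0,0.275],[0,0,0],0.7]]';  python3 -m creep '[[[0,0,0],[0,0,0],0.1],[[0,0,0],[0,0,0],0.1],[[0,0,0],[0,0,0],0.1],[[0,0,0],[0,0,0],0.1],[[0,0,0],[0,0,0],0.1]]' 25
```

```text
t: 2.15
ee_pos: [0.4665, -0.3833, 0.0555]
tool_rot: [[0.972, 0.233, -0.001], [0.233, -0.972, 0.001], [-0.001, -0.001, -1.0]]
force: [0.0, -0.1, 0.1]
grip_width: 0.713
grasp_force: 0.0
t: 2.52
ee_pos: [0.4668, -0.3821, 0.0272]
tool_rot: [[0.972, 0.235, -0.001], [0.235, -0.972, 0.001], [-0.001, -0.001, -1.0]]
force: [-0.2, -0.9, 0.0]
grip_width: 0.702
grasp_force: 0.0
t: 3.15
ee_pos: [0.4674, -0.3827, 0.0284]
tool_rot: [[0.972, 0.235, 0.0], [0.235, -0.972, -0.0], [0.0, 0.0, -1.0]]
force: [0.0, -0.2, 2.3]
grip_width: 0.297
grasp_force: 25.0
```

```bash
python3 -m creep '[[[0,0,-0.3],[0,0,0],0.1],[[0,0,-0.7],[0,0,0.0],0.1],[[0,0,-1],[0,0,0.027],0.1],[[0,0,-1],[0,0,0.027],0.1],[[0,0,-1],[0,0,0.027],0.1]]'; python3 -c "
from h import *
plan((.5116,.0293,.12),.149)"
```

```text
t: 3.78
ee_pos: [0.4667, -0.3821, 0.1272]
tool_rot: [[0.988, 0.153, -0.001], [0.153, -0.988, 0.001], [-0.001, -0.001, -1.0]]
force: [0.1, 0.2, -0.3]
grip_width: 0.295
grasp_force: 25.0
at [ 0.4667 -0.3821  0.1272] t 3.77 turn [-0.0003  0.0003  0.0014] shift now-axes [ 1.0719 -3.9968  0.0749] after-turn axes [ 1.0542 -4.0015  0.0717]
```

```bash
for i in 1; do python3 -m creep '[[[0.13,-0.5,0],[0,0,0.0014],0.1],[[0.264,-1,0],[0,0,0.0014],0.1]]' >/dev/null; python3 -m creep '[[[0.13,-0.5,0],[0,0,0],0.1],[[0.264,-1,0],[0,0,0],0.1]]' >/dev/null; python3 -m creep '[[[0.13,-0.5,0],[0,0,0],0.1],[[0.264,-1,0],[0,0,0],0.1]]' >/dev/null; python3 -m creep '[[[0.13,-0.5,0],[0,0,0],0.1],[[0.264,-1,0],[0,0,0],0.1],[[0.264,-1,0],[0,0,0],0.1],[[0.264,-1,0],[0,0,0],0.1]]'; done; python3 - <<'E'
from h import *
plan((.5116,.0293,.12),.149)
c=camera_info("wrist"); im,d=get_image("wrist"); cv2.imwrite("pics/w2.png",im); np.savez("pics/w2.npz",im=im,d=d,**c)
E
```

```text
t: 5.03
ee_pos: [0.5115, 0.0286, 0.1269]
tool_rot: [[0.989, 0.149, -0.003], [0.149, -0.989, -0.0], [-0.003, -0.0, -1.0]]
force: [0.0, 0.1, -0.8]
grip_width: 0.294
grasp_force: 25.0
at [0.5115 0.0286 0.1269] t 5.03 turn [-0.      0.0008  0.    ] shift now-axes [ 0.0021 -0.0067  0.0694] after-turn axes [ 0.0019 -0.0067  0.0694]
```

View pics/w2.png

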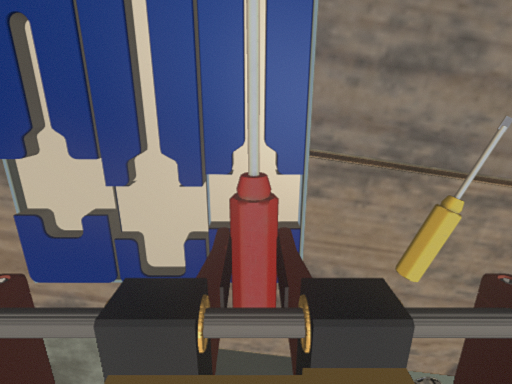

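Red's shaft (col 254) lies over the medium slot (cols 247–263), aligned. Lowering.

```bash
python3 -m creep '[[[0,0,0.3],[0,0,0],0.1],[[0.002,-0.006,0.6],[0,0,0],0.1],[[0.002,-0.006,0.6],[0,0,0],0.1],[[0.002,-0.006,0.6],[0,0,0],0.1]]';python3 -m creep '[[[0,0,0.1],[0,0,0],0.1],[[0,0,0.2],[0,0,0],0.1],[[0,0,0.29],[0,0,0],0.1],[[0,0,0.29],[0,0,0],0.1],[[0,0,0.29],[0,0,0],0.1]]'
```

```text
t: 5.58
ee_pos: [0.5128, 0.0285, 0.0686]
tool_rot: [[0.989, 0.146, 0.0], [0.146, -0.989, -0.0], [0.0, 0.0, -1.0]]
force: [0.2, -0.2, -0.3]
grip_width: 0.295
grasp_force: 25.0
t: 6.2
ee_pos: [0.5126, 0.0294, 0.0391]
tool_rot: [[0.989, 0.147, -0.0], [0.147, -0.989, 0.0], [-0.0, -0.0, -1.0]]
force: [0.6, -0.5, 0.8]
grip_width: 0.292
grasp_force: 25.0
```

```bash
python3 -m creep '[[[0,0,0.02],[0,0,0],0.1],[[0,0,0.02],[0,0,0],0.1]]'; python3 -m creep '[[[0,0,0],[0,0,0],0.48],[[0,0,0],[0,0,0],0.48],[[0,0,0],[0,0,0],0.48]]'; python3 -m creep '[[[0,0,-0.3],[0,0,0],0.48],[[0,0,-0.7],[0,0,0],0.48],[[0,0,-0.9],[0,0,0],0.8],[[0,0,-0.9],[0,0,0],0.8]]'; python3 - <<'E'
from h import *
plan((.438,-.2636,.127),.0935)
c=camera_info("wrist"); im,d=get_image("wrist"); cv2.imwrite("pics/w3.png",im)
E
```

```text
t: 6.45
ee_pos: [0.5127, 0.0293, 0.0372]
tool_rot: [[0.989, 0.147, 0.0], [0.147, -0.989, 0.0], [0.0, 0.0, -1.0]]
force: [-0.3, -0.1, -1.0]
grip_width: 0.3
grasp_force: 25.0
t: 6.82
ee_pos: [0.5127, 0.0293, 0.0373]
tool_rot: [[0.989, 0.147, 0.0], [0.147, -0.989, 0.0], [0.0, 0.0, -1.0]]
force: [0.3, -0.3, 0.0]
grip_width: 0.48
grasp_force: 0.0
t: 7.32
ee_pos: [0.5136, 0.0293, 0.1286]
tool_rot: [[0.989, 0.147, 0.003], [0.147, -0.989, 0.0], [0.003, 0.0, -1.0]]
force: [0.4, -0.2, -0.5]
grip_width: 0.67
grasp_force: 0.0
at [0.5136 0.0293 0.1286] t 7.33 turn [ 0.0001 -0.0011  0.0172] shift now-axes [-1.1789  2.7863  0.013 ] after-turn axes [-1.0264  2.8459  0.0159]
```

View pics/w3.png

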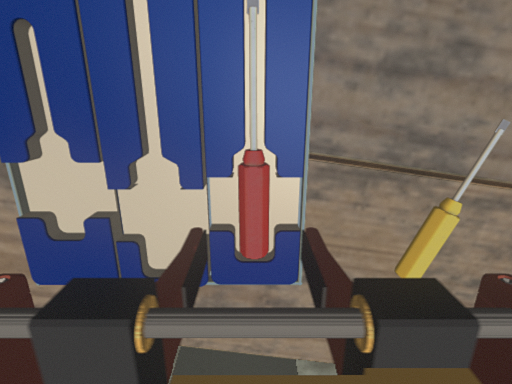

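Red lies in the medium recess (handle 150–258 at col 254). Now wood.

```bash
python3 -m creep '[[[0,0,0],[0,0,0.0172],1],[[0,0,0],[0,0,0.0172],1]]' >/dev/null; python3 -m creep '[[[-0.17,0.47,0],[0,0,0],1],[[-0.342,0.949,0],[0,0,0],1]]'>/dev/null; python3 -m creep '[[[-0.17,0.47,0],[0,0,0],1],[[-0.342,0.949,0],[0,0,0],1]]'>/dev/null;  python3 -m creep '[[[-0.17,0.47,0],[0,0,0],1],[[-0.342,0.949,0],[0,0,0],1],[[-0.342,0.949,0],[0,0,0],1],[[-0.342,0.949,0],[0,0,0],1]]'; python3 - <<'E'
from w import *
plan((.438,-.2636,.127),.0935)
c=camera_info("wrist"); im,d=get_image("wrist"); f=dict(im=im,**c); cv2.imwrite("pics/w4.png",im)
drv(f,'wood',(215,300,0,275))
E
```

```text
t: 8.62
ee_pos: [0.4365, -0.2632, 0.1264]
tool_rot: [[0.996, 0.093, -0.001], [0.093, -0.996, 0.001], [-0.001, -0.001, -1.0]]
force: [0.2, -0.2, -0.3]
grip_width: 1.002
grasp_force: 0.0
at [ 0.4365 -0.2632  0.1264] t 8.62 turn [-0.0004  0.0004 -0.    ] shift now-axes [ 0.0145  0.0054 -0.006 ] after-turn axes [ 0.0146  0.0054 -0.006 ]
wood handle (0.09996427595615387, 0.025057461112737656) len 0.21583497171201066 tool yaw 0.11271680420041705 origin [ 0.4935 -0.2596] grip [ 0.4309 -0.2667] butt px row 260
```

View pics/w4.png

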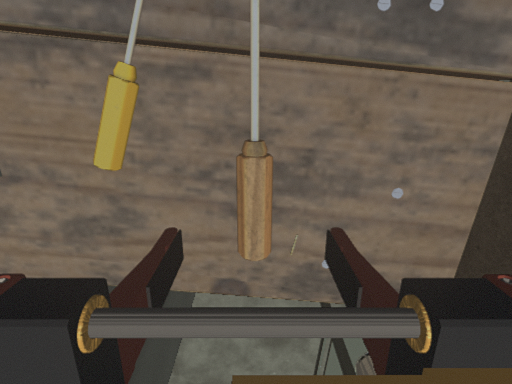

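Wood handle is centred at (254,200) and straight. Descending and gripping.

```bash
python3 -m creep '[[[0.015,0.005,0.35],[0,0,0],1],[[0.015,0.005,0.7],[0,0,0],0.8],[[0.015,0.005,0.9],[0,0,0],0.7],[[0.015,0.005,0.98],[0,0,0],0.7],[[0.015,0.005,0.98],[0,0,0],0.7]]'; python3 -m creep '[[[0,0,0],[0,0,0],0.1],[[0,0,0],[0,0,0],0.1],[[0,0,0],[0,0,0],0.1],[[0,0,0],[0,0,0],0.1],[[0,0,0],[0,0,0],0.1]]' 25;  python3 -m creep '[[[0,0,-0.3],[0,0,0],0.1],[[0,0,-0.7],[0,0,0],0.1],[[0,0,-1],[0,0,-0.0175],0.1],[[0,0,-1],[0,0,-0.0175],0.1],[[0,0,-1],[0,0,-0.0175],0.1]]'; python3 -c "
from h import *
plan((.491,.1123,.127),.149)"
```

```text
t: 9.3
ee_pos: [0.4387, -0.2632, 0.029]
tool_rot: [[0.995, 0.095, -0.001], [0.095, -0.995, 0.0], [-0.001, -0.001, -1.0]]
force: [0.2, -0.1, 0.3]
grip_width: 0.702
grasp_force: 0.0
t: 9.93
ee_pos: [0.4388, -0.2643, 0.0296]
tool_rot: [[0.996, 0.093, 0.001], [0.093, -0.996, -0.0], [0.0, 0.0, -1.0]]
force: [-0.0, 0.4, 5.8]
grip_width: 0.348
grasp_force: 25.0
t: 10.55
ee_pos: [0.438, -0.2638, 0.1284]
tool_rot: [[0.989, 0.147, -0.001], [0.147, -0.989, 0.001], [-0.001, -0.001, -1.0]]
force: [0.4, -0.4, -0.0]
grip_width: 0.346
grasp_force: 25.0
at [ 0.438  -0.2638  0.1284] t 10.55 turn [-0.0002  0.0002 -0.0004] shift now-axes [ 1.0774 -3.642   0.0156] after-turn axes [ 1.082  -3.6406  0.0141]
```

```bash
python3 -m creep '[[[0.13,-0.45,0],[0,0,0],0.1],[[0.27,-0.911,0],[0,0,0],0.1]]' >/dev/null; python3 -m creep '[[[0.13,-0.45,0],[0,0,0],0.1],[[0.27,-0.911,0],[0,0,0],0.1]]' >/dev/null; python3 -m creep '[[[0.13,-0.45,0],[0,0,0],0.1],[[0.27,-0.911,0],[0,0,0],0.1]]' >/dev/null; python3 -m creep '[[[0.13,-0.45,0],[0,0,0],0.1],[[0.27,-0.911,0],[0,0,0],0.1],[[0.27,-0.911,0],[0,0,0],0.1],[[0.27,-0.911,0],[0,0,0],0.1]]'; python3 - <<'E'
from h import *
plan((.491,.1123,.0385),.149)
im,d=get_image("wrist"); cv2.imwrite("pics/w5.png",im)
E
```

```text
t: 11.8
ee_pos: [0.4903, 0.1119, 0.1279]
tool_rot: [[0.989, 0.149, -0.003], [0.149, -0.989, -0.001], [-0.003, 0.0, -1.0]]
force: [-0.2, -0.6, 0.2]
grip_width: 0.348
grasp_force: 25.0
at [0.4903 0.1119 0.1279] t 11.8 turn [0.0001 0.0009 0.    ] shift now-axes [ 0.0096 -0.0032  0.8938] after-turn axes [ 0.0071 -0.0029  0.8938]
```

View pics/w5.png

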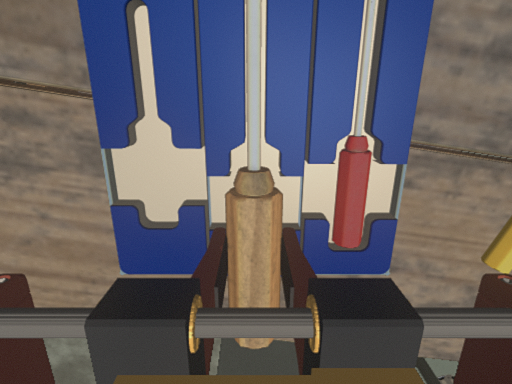

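Wood shaft (col 254) is over the long slot (247–264). Lowering and releasing.

```bash
python3 -m creep '[[[0.007,-0.003,0.3],[0,0,0],0.1],[[0.007,-0.003,0.6],[0,0,0],0.1],[[0.007,-0.003,0.7],[0,0,0],0.1],[[0.007,-0.003,0.8],[0,0,0],0.1],[[0.007,-0.003,0.8],[0,0,0],0.1]]';python3 -m creep '[[[0,0,0.05],[0,0,0],0.1],[[0,0,0.095],[0,0,0],0.1],[[0,0,0.095],[0,0,0],0.1],[[0,0,0.095],[0,0,0],0.1]]'
```

```text
t: 12.48
ee_pos: [0.4921, 0.1123, 0.0491]
tool_rot: [[0.989, 0.147, -0.0], [0.147, -0.989, -0.0], [-0.0, 0.0, -1.0]]
force: [-0.5, -0.1, -0.2]
grip_width: 0.343
grasp_force: 25.0
t: 12.98
ee_pos: [0.4922, 0.1128, 0.0398]
tool_rot: [[0.989, 0.148, 0.0], [0.148, -0.989, 0.0], [0.0, -0.0, -1.0]]
force: [0.3, 0.6, -1.4]
grip_width: 0.348
grasp_force: 25.0
```

```bash
python3 -m creep '[[[0,0,0.015],[0,0,0],0.1],[[0,0,0.015],[0,0,0],0.1]]'; python3 -m creep '[[[0,0,0],[0,0,0],0.49],[[0,0,0],[0,0,0],0.49],[[0,0,0],[0,0,0],0.49]]'; python3 -m creep '[[[0,0,-0.3],[0,0,0],0.49],[[0,0,-0.7],[0,0,0],0.49],[[0,0,-0.9],[0,0,0],0.8],[[0,0,-0.9],[0,0,0.122],1],[[0,0,-0.9],[0,0,0.122],1]]';python3 -m creep '[[[0,0,0],[0,0,0],1]]'; python3 - <<'E'
from h import *
plan((.4945,-.1417,.127),-.2374)
E
```

```text
t: 13.22
ee_pos: [0.4921, 0.1127, 0.0381]
tool_rot: [[0.989, 0.148, -0.0], [0.148, -0.989, -0.0], [-0.0, 0.0, -1.0]]
force: [-0.6, -0.3, -1.3]
grip_width: 0.347
grasp_force: 25.0
t: 13.6
ee_pos: [0.4922, 0.1127, 0.0382]
tool_rot: [[0.989, 0.148, 0.0], [0.148, -0.989, 0.0], [0.0, -0.0, -1.0]]
force: [-0.6, 0.7, -0.2]
grip_width: 0.489
grasp_force: 0.0
t: 14.22
ee_pos: [0.4923, 0.1127, 0.1287]
tool_rot: [[0.973, -0.231, 0.001], [-0.231, -0.973, 0.0], [0.001, -0.0, -1.0]]
force: [-0.4, 0.2, -0.1]
grip_width: 0.789
grasp_force: 0.0
t: 14.35
ee_pos: [0.4921, 0.1127, 0.1283]
tool_rot: [[0.975, -0.223, 0.0], [-0.223, -0.975, 0.0], [0.0, -0.0, -1.0]]
force: [-0.2, -0.1, 0.4]
grip_width: 0.901
grasp_force: 0.0
at [0.4921 0.1127 0.1283] t 14.35 turn [-0.    -0.     0.004] shift now-axes [0.5907 2.4743 0.0128] after-turn axes [0.6219 2.4666 0.0129]
```

```bash
python3 -m creep '[[[0.1,0.4,0],[0,0,0.004],1],[[0.207,0.822,0],[0,0,0.004],1]]' >/dev/null; python3 -m creep '[[[0.1,0.4,0],[0,0,0],1],[[0.207,0.822,0],[0,0,0],1]]' >/dev/null; python3 -m creep '[[[0.1,0.4,0],[0,0,0],1],[[0.207,0.822,0],[0,0,0],1],[[0.207,0.822,0],[0,0,0],1],[[0.207,0.822,0],[0,0,0],1]]'; python3 - <<'E'
from w import *
plan((.4945,-.1417,.028),-.2374)
c=camera_info("wrist"); im,d=get_image("wrist"); f=dict(im=im,**c); cv2.imwrite("pics/w6.png",im)
drv(f,'yellow',(215,300,0,275))
E
```

```text
t: 15.35
ee_pos: [0.4947, -0.1412, 0.1279]
tool_rot: [[0.972, -0.235, -0.001], [-0.235, -0.972, 0.0], [-0.001, -0.0, -1.0]]
force: [-0.5, 0.1, 1.6]
grip_width: 1.002
grasp_force: 0.0
at [ 0.4947 -0.1412  0.1279] t 15.35 turn [-0.0001  0.0003  0.    ] shift now-axes [-0.0004  0.0055  0.9994] after-turn axes [-0.0012  0.0052  0.9994]
yellow handle (0.023901119828224182, 0.09047330915927887) len 0.1609411150812297 tool yaw -0.238623753082781 origin [ 0.5281 -0.1512] grip [ 0.4873 -0.1413] butt px row 243
```

View pics/w6.png

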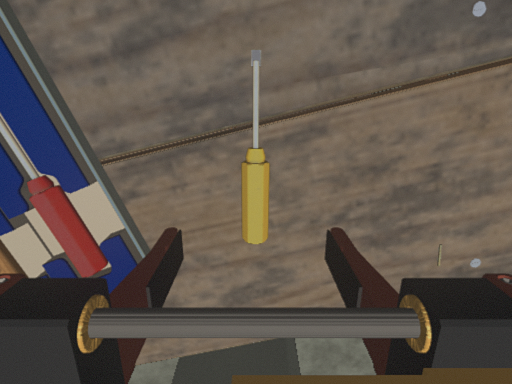

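Yellow handle centred at (255,195) and straight. Gripping with a narrower opening to clear the pan rim.

```bash
python3 -m creep '[[[-0.01,0.005,0.2],[0,0,0],0.55],[[-0.01,0.005,0.4],[0,0,0],0.55],[[-0.01,0.005,0.6],[0,0,0],0.55],[[-0.01,0.005,0.9],[0,0,0],0.55],[[-0.01,0.005,0.99],[0,0,0],0.55]]'; python3 -m creep '[[[0,0,0],[0,0,0],0.55],[[0,0,0],[0,0,0],0.1],[[0,0,0],[0,0,0],0.1],[[0,0,0],[0,0,0],0.1],[[0,0,0],[0,0,0],0.1]]' 25;  python3 -m creep '[[[0,0,-0.3],[0,0,0],0.1],[[0,0,-0.7],[0,0,0],0.1],[[0,0,-1],[0,0,-0.05],0.1],[[0,0,-1],[0,0,-0.1],0.1],[[0,0,-1],[0,0,-0.123],0.1]]'; python3 -m creep '[[[0,0,0],[0,0,0],0.1]]' >/dev/null; python3 -c "
from h import *
plan((.4991,.1995,.127),.149)"
```

```text
t: 16.02
ee_pos: [0.4931, -0.1403, 0.0278]
tool_rot: [[0.972, -0.234, -0.003], [-0.234, -0.972, 0.001], [-0.003, -0.0, -1.0]]
force: [0.5, 0.8, -0.6]
grip_width: 0.55
grasp_force: 0.0
t: 16.65
ee_pos: [0.4944, -0.142, 0.0299]
tool_rot: [[0.972, -0.237, 0.001], [-0.237, -0.972, -0.0], [0.001, 0.0, -1.0]]
force: [-0.7, 0.6, 6.3]
grip_width: 0.267
grasp_force: 25.0
t: 17.27
ee_pos: [0.4941, -0.1419, 0.1298]
tool_rot: [[0.989, 0.15, 0.001], [0.15, -0.989, -0.0], [0.001, 0.0, -1.0]]
force: [-0.3, -0.1, -0.8]
grip_width: 0.269
grasp_force: 25.0
at [ 0.4938 -0.1418  0.1292] t 17.4 turn [-0.      0.     -0.0008] shift now-axes [ 0.5504 -3.369   0.0226] after-turn axes [ 0.5586 -3.3677  0.0225]
```

```bash
python3 -m creep '[[[0.07,-0.42,0],[0,0,0],0.1],[[0.138,-0.842,0],[0,0,0],0.1]]' >/dev/null; python3 -m creep '[[[0.07,-0.42,0],[0,0,0],0.1],[[0.138,-0.842,0],[0,0,0],0.1]]' >/dev/null; python3 -m creep '[[[0.07,-0.42,0],[0,0,0],0.1],[[0.138,-0.842,0],[0,0,0],0.1]]' >/dev/null; python3 -m creep '[[[0.07,-0.42,0],[0,0,0],0.1],[[0.138,-0.842,0],[0,0,0],0.1],[[0.138,-0.842,0],[0,0,0],0.1],[[0.138,-0.842,0],[0,0,0],0.1]]'; python3 - <<'E'
from h import *
plan((.4991,.1995,.0388),.149)
im,d=get_image("wrist"); cv2.imwrite("pics/w7.png",im)
E
```

```text
t: 18.65
ee_pos: [0.4987, 0.1989, 0.1288]
tool_rot: [[0.989, 0.147, -0.001], [0.147, -0.989, -0.001], [-0.001, 0.0, -1.0]]
force: [0.2, -0.1, -0.2]
grip_width: 0.268
grasp_force: 25.0
at [0.4987 0.1989 0.1288] t 18.65 turn [ 0.0001  0.0003 -0.0006] shift now-axes [ 0.0061 -0.0053  0.9003] after-turn axes [ 0.0052 -0.005   0.9003]
```

View pics/w7.png

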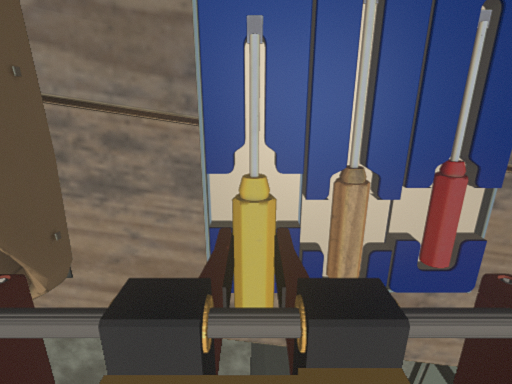

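Aligned (shaft col 254, slot 246–264), with the wood driver seated in its recess. Lowering yellow.

```bash
python3 -m creep '[[[0.006,-0.005,0.3],[0,0,0],0.1],[[0.006,-0.005,0.6],[0,0,0],0.1],[[0.006,-0.005,0.7],[0,0,0],0.1],[[0.006,-0.005,0.8],[0,0,0],0.1],[[0.006,-0.005,0.8],[0,0,0],0.1]]';python3 -m creep '[[[0,0,0.05],[0,0,0],0.1],[[0,0,0.1],[0,0,0],0.1],[[0,0,0.105],[0,0,0],0.1],[[0,0,0.105],[0,0,0],0.1]]'
```

```text
t: 19.32
ee_pos: [0.4997, 0.1997, 0.0491]
tool_rot: [[0.989, 0.146, -0.0], [0.146, -0.989, -0.0], [-0.0, 0.0, -1.0]]
force: [0.8, 0.3, -0.2]
grip_width: 0.268
grasp_force: 25.0
t: 19.82
ee_pos: [0.4997, 0.2001, 0.0387]
tool_rot: [[0.989, 0.147, 0.0], [0.147, -0.989, 0.0], [0.0, -0.0, -1.0]]
force: [0.3, 0.8, -0.1]
grip_width: 0.267
grasp_force: 25.0
```

```bash
python3 -m creep '[[[0,0,0],[0,0,0],0.46],[[0,0,0],[0,0,0],0.46],[[0,0,0],[0,0,0],0.46]]'; python3 -m creep '[[[0,0,-0.3],[0,0,0],0.46],[[0,0,-0.7],[0,0,0],0.46],[[0,0,-1],[0,0,0],0.46],[[0,0,-1],[0,0,0],0.46]]'; python3 -m creep '[[[-0.6,0,-0.4],[0,0,0],0.46],[[-1,0,-0.8],[0,0,0],0.46],[[-1,0,-0.8],[0,0,0],0.46],[[-1,0,-0.8],[0,0,0],0.46]]'; python3 - <<'E'
from h import *
im,d=get_image("top"); a=cv2.resize(im[140:300,100:380],None,fx=2.8,fy=2.8,interpolation=cv2.INTER_CUBIC); cv2.imwrite("pics/t2.png",a)
c=camera_info("wrist"); im,d=get_image("wrist"); cv2.imwrite("pics/w8.png",im)
E
```

```text
t: 20.2
ee_pos: [0.4997, 0.2, 0.0388]
tool_rot: [[0.989, 0.147, 0.0], [0.147, -0.989, 0.0], [0.0, -0.0, -1.0]]
force: [-1.1, -0.2, 0.3]
grip_width: 0.461
grasp_force: 0.0
t: 20.7
ee_pos: [0.5012, 0.2006, 0.1409]
tool_rot: [[0.989, 0.147, 0.005], [0.147, -0.989, 0.002], [0.005, -0.001, -1.0]]
force: [0.3, -0.7, -0.2]
grip_width: 0.457
grasp_force: 0.0
t: 21.2
ee_pos: [0.4012, 0.1855, 0.2182]
tool_rot: [[0.989, 0.147, 0.001], [0.147, -0.989, 0.0], [0.001, -0.0, -1.0]]
force: [-0.2, 0.0, -0.8]
grip_width: 0.459
grasp_force: 0.0
```

View pics/w8.png

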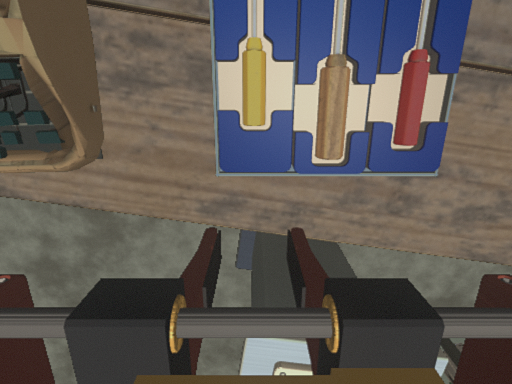

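View pics/t2.png

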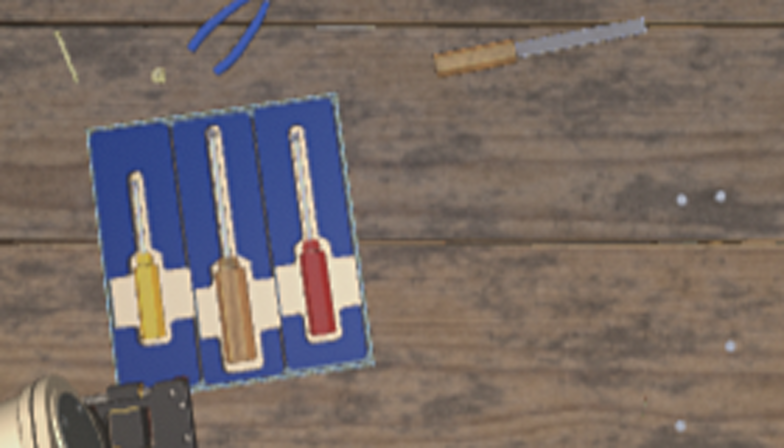

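All three lie fully inside their recesses with clearance at both ends, and the file and pliers are untouched. I'll check heights against the expected tops before handing in.

```bash
python3 - <<'E'
from h import *
c=camera_info("top"); im,d=get_image("top"); U=np.array([255.5,0])
for n,(x,y),top in (("yellow",(150,300),.030),("wood",(237,315),.036),("red",(319,295),.032)):
    u,v=int(100+x/2.8),int(140+y/2.8); g=np.array([[u+i,v+j] for i in(-1,0,1) for j in range(-7,8)])
    z=pts(c,g,d)[:,2]; print(n,np.median(z[:]),"front/back",np.median(z[g[:,1]>v+2]),np.median(z[g[:,1]<v-2]),"expect <=",top)
E
```

```text
yellow 0.029775511158085743 front/back 0.030052175847687268 0.02969038965752091 expect <= 0.03
wood 0.03615275663534301 front/back 0.03598531075479028 0.035499088364326914 expect <= 0.036
red 0.03174754120155021 front/back 0.031776354527781825 0.03158301393356755 expect <= 0.032
```

```bash
python3 -c "
from station import *
print(finish_job())"
```

```text
the job is handed in; nothing more can be done
None
```

All three screwdrivers are lying flat in their matching recesses, handles in the wide ends and released; the file and pliers were not moved, and the job is handed in (no verdict was returned).

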